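# Size a cast disc in the stepped gauge

### The job

Take the brass disc that stands in the red dish by its stem and find its size in the aluminium stepped gauge: set it down on the smallest pocket first, then on each next larger one, until it drops in. Leave it lying flat in that pocket, stem up, and let go; leave the other disc in the grey dish.

Things in the scene. Friction and masses are not known exactly. Their poses are not given: they have to be found in the camera images.
- small_disc: yellow cast brass disc 33 mm in diameter and 8 mm thick with an upright round stem (its sprue stub, 13 mm in diameter, flaring to 18 mm over the lowest 5 mm) on its middle; 46 mm tall in all, about 60 g. Origin: centre of its underside; z up along the stem. Stands either in the red or in the grey dish, stem up; grip it by the stem from above.
- large_disc: yellow cast brass disc 55 mm in diameter and 8 mm thick with an upright round stem (its sprue stub, 13 mm in diameter, flaring to 18 mm over the lowest 5 mm) on its middle; 46 mm tall in all, about 130 g. Origin: centre of its underside; z up along the stem. Stands either in the red or in the grey dish, stem up; grip it by the stem from above.
- red_dish: round red metal dish, 86 mm wide over its rim, 9 mm high, its inner floor 4 mm above the bench and 68 mm wide; fixed. Origin: centre of its underside. One disc stands in its middle (within 6 mm), the other disc in an equal grey dish more than 0.4 m away. Mind the lamp shades at the back left (x over 0.58 m, y over 0.15 m, from 0.18 m up): draw the tool in toward the base before swinging past them.
- gauge: fixed aluminium bar lying at any yaw, 184 mm long, 18 mm high, flat top, widening in three steps (44, 64, 86 mm), each with a round blind pocket 10 mm deep (floor 8 mm above the bench, 1.5 mm chamfer). Origin: middle of its length, underside; y runs along it from smallest to largest pocket. Pocket centres at x = 0: 22 mm diameter at y = -72 mm, 44 mm at y = -22 mm, 66 mm at y = +50 mm.
Not all that is in view belongs to the job. Leave any purple look-alike of the small_disc alone.

How it is judged:
On the way, in this order (a step that is already met when the one before it is completed fails the run):
1. a disc is set down on the smallest pocket (centred within 12 mm along and across the bar, touching the gauge) (((x of small_disc in the frame of gauge between -0.012 and 0.012 m and y of small_disc in the frame of gauge between -0.084 and -0.06 m and z of small_disc in the frame of gauge below 0.023 m and contact force between small_disc and gauge above 0.3 N) or (x of large_disc in the frame of gauge between -0.012 and 0.012 m and y of large_disc in the frame of gauge between -0.084 and -0.06 m and z of large_disc in the frame of gauge below 0.023 m and contact force between large_disc and gauge above 0.3 N))), for 0.1 s.
2. then it is set down on or in the middle pocket in the same way (((x of small_disc in the frame of gauge between -0.012 and 0.012 m and y of small_disc in the frame of gauge between -0.034 and -0.01 m and z of small_disc in the frame of gauge below 0.023 m and contact force between small_disc and gauge above 0.3 N) or (x of large_disc in the frame of gauge between -0.012 and 0.012 m and y of large_disc in the frame of gauge between -0.034 and -0.01 m and z of large_disc in the frame of gauge below 0.023 m and contact force between large_disc and gauge above 0.3 N))), for 0.1 s.
At the end, for the whole second after the job is handed in: The disc from the red dish lies in the smallest pocket it enters (33 mm disc: 44 mm pocket; 55 mm disc: 66 mm pocket), within 12 mm of its centre and 4 mm of its floor, upright within 10 degrees, at rest; the other disc stands upright within 10 degrees in the grey dish, moved under 30 mm (((x of small_disc in the frame of gauge between -0.012 and 0.012 m and y of small_disc in the frame of gauge between -0.034 and -0.01 m and z of small_disc in the frame of gauge below 0.012 m and angle between each of small_disc, large_disc's own z axis and vertical below 0.17 rad and linear speed of small_disc below 0.02 m/s and distance of large_disc from where it was at the start of the episode below 0.03 m and horizontal distance between large_disc and red_dish above 0.1 m) or (x of large_disc in the frame of gauge between -0.012 and 0.012 m and y of large_disc in the frame of gauge between 0.038 and 0.062 m and z of large_disc in the frame of gauge below 0.012 m and angle between each of large_disc, small_disc's own z axis and vertical below 0.17 rad and linear speed of large_disc below 0.02 m/s and distance of small_disc from where it was at the start of the episode below 0.03 m and horizontal distance between small_disc and red_dish above 0.1 m))); the robot touches nothing.
It also fails if it takes over 48 s, if anything falls off the work surface, if the arm or the gripper's body presses on something with over 40 N, if the wrist force passes 120 N, or if a joint passes its speed limit or range.

### The arm

A 6-joint arm with a two-finger parallel gripper is mounted at the origin on a cart in front of the work surface, level with it; the furniture and walls round the work are solid. World frame = base frame: x ahead of the robot, y to its left, z up, the work surface at z = 0. Lengths are in m, angles in rad, forces in N, time in s.
With the tool pointing down it reaches from about 0.35 to 0.975 m from the base axis. Payload 4.9 kg.
Tool frame: the origin (TCP) lies at the very end of the fingers, on their centre line; the grasp point (between the pads) lies 19 mm behind it; z points along the fingers, y is the line along which they close (so a half turn about z gives the same grasp; the last joint's range is limited). The gripper opens to 85 mm and grips with 20 to 120 N. Pads are 22 mm wide; open, the fingers measure 114 mm over their backs; the gripper's body (76 mm by 85 mm) begins 54 mm behind the grasp point. The pads swing forward as they close: fully open they stand 13 mm farther back than shut.
Start: joints at [1.013, 0.053, 1.613, -0, 1.476, -0.119], TCP at [0.266, 0.566, 0.231] pointing down, gripper open.
Joint ranges: [-3.01, 3.01], [-1.01, 2.22], [0.06, 2.58], [-1.02, 4.17], [0.09, 2.62], [-3.14, 3.14]. Speed limits (rad/s): [2.57, 2.57, 3.14, 3.14, 3.14, 3.14].

### API

Orientations are given as a unit quaternion [w, x, y, z].
In Python, from plant import state, optics, ticket, nets gives the robot as it stands. The module is installed in compiled form; this text tells all that it offers.
- The arm moves only by the shell command python3 -m inch 'ROWS' [OPENING]. ROWS is JSON, a list of rows, each an object of numbers: "dx", "dy", "dz": the shift along the tool's x, y, z as a fraction of full scale; "rx", "ry", "rz": the turn, a rotation vector about the tool's x, y, z as a fraction of full scale. In form: [{"dx": .., "dy": .., "dz": .., "rx": .., "ry": .., "rz": ..}, ...]. A call has 1 to 5 rows; each row is the pose to reach, as a shift and turn from the pose commanded when the call began, along the tool's axes at that moment; what a row does not reach only later rows make up. Full scale, the value 1, is 0.8 m for a shift and 1.5 rad for a turn. A row lasts 1/10 s, in which the tool goes at most 50 mm and 8.59 degrees, less where a joint would pass 70% of its speed; a pose out of reach is approached as far as the arm can. A call with a number of a shift or a turn outside -1 to 1 is refused whole. A call with a gripper value outside its range is refused whole. OPENING is the opening, from -1 (shut) to 1 (fully open), set as the call begins (- or left out, the last holds). The fingers move at their own pace and stop on an object; the grip force is fixed at half the most. Time passes only in rows, so rows that repeat a pose let the fingers close. It gives the time, the measured TCP pose, the force, the opening and the grip force at its end, in the units of the state.
- state(): the state, without advancing time (a new reading comes with each control period).
- optics.grab_frame(name): name is "side" or "top"; returns the picture (384x512x3 uint8, red, green, blue); there is no depth.
- optics.camera_info(name): a dict with "fx", "fy", "cx", "cy" (pixels), "k1" (the pictures are not rectified: a ray, as slopes to the right and down, at radius r is drawn at 1 + k1 r^2 times it, then the intrinsics apply), "R" (3x3) and "t" (3): a world point X has camera coordinates R X + t. Camera axes: x right, y down, z forward; pixel columns grow to the right and rows downward; lengths in m; the calibration is good to about 2 mm. A picture is of the moment at which its call begins. camera_info takes no time and is no camera call.
- ticket.job_done(): hands the job in; it is judged then, once.
Trained networks look in the newest picture that a camera, given by its name, has taken for a name from the list of things; names that differ only in an ending like _2 or _b are one class to them, and where a whole thing is asked for, a point or a joint stands for the part that bears it (a point fixed in the world has none). Each returns a list of dicts, best first, with "confidence" (0 to 1); they miss things now and then, are a little off and sometimes report something else, mostly with a low value. They report only what shows in the picture. A call takes as long as a camera call. They do not tell look-alikes from the thing itself.
- nets.boxes_of(camera, name): "bbox" ([centre column, centre row, width, height] in pixels, round what is visible of it).
- nets.outline_of(camera, name): "pixels" (384x512 bool, what is visible of it) and "bbox" ([centre column, centre row, width, height] in pixels, round what is visible of it).
The state is a dict: "time": time; "joint_pos": joint angles; "joint_vel": joint speeds; "joint_efforts": joint torques, N m; "tool_pos": TCP position; "tool_rot": TCP orientation; "contact_force": force on the tool from outside, world axes, zero at the start; "ft_torque": the same for the moment, N m; "gripper_width": opening from 0.0 (shut) to 1.0 (fully open); "grasp_force": force on a finger pad.
Only numpy, scipy, OpenCV 4.12 (cv2) and the standard library are available. Lean on these libraries where they do the work, as an engineer would, in place of code of your own. Each camera call takes 0.05 s, during which the arm holds its last target. There are 200 camera calls.

## Working session

There is one attempt and no reset: what is moved stays moved. The work goes in short steps, Python scripts to look and compute and a shell command to move; the robot and the scene stay as the last step left them, time stands still between calls to the robot, and variables do not carry over. Pictures are saved under pics/ and viewed, at most 10 in all, crops included, and the job is handed in when it is done.

```bash
mkdir -p pics
python3 - <<'E'
from plant import state,optics,nets
import cv2
for n in("top","side"):
    cv2.imwrite(f"pics/{n}0.png",cv2.resize(optics.grab_frame(n)[:,:,::-1],(768,576)))
    i=optics.camera_info(n);print(n,i)
    for o in("red_dish","gauge","small_disc","large_disc"):
        print(o,[([round(float(v)) for v in d["bbox"]],round(d["confidence"],2)) for d in nets.boxes_of(n,o)])
print(state())
E
```

```text
top {'fx': 352.914994579406, 'fy': 352.914994579406, 'cx': 252.8878416334672, 'cy': 195.75842087455254, 'k1': 0.00021131987287690234, 'R': array([[ 0.02202769, -0.9990326 ,  0.03806098],
       [-0.9934091 , -0.02615536, -0.11159862],
       [ 0.11248616, -0.03535186, -0.99302422]]), 't': array([-0.09354458,  0.5422617 ,  1.03568766])}
red_dish [([134, 226, 30, 26], 0.69)]
gauge [([222, 189, 55, 50], 0.74)]
small_disc [([325, 161, 9, 11], 0.61), ([321, 197, 12, 8], 0.54), ([320, 231, 11, 7], 0.52)]
large_disc [([133, 223, 19, 18], 0.79)]
side {'fx': 383.8042118417815, 'fy': 383.8042118417815, 'cx': 255.77348479919, 'cy': 189.8356136439198, 'k1': -0.0018650979245739211, 'R': array([[ 0.99638747,  0.08230005,  0.02094539],
       [ 0.0514993 , -0.38944985, -0.91960679],
       [-0.06752651,  0.91736335, -0.39228134]]), 't': array([-0.52610399, -0.01672239,  1.21199553])}
red_dish [([230, 162, 7, 7], 0.65)]
gauge [([266, 189, 55, 25], 0.78)]
small_disc [([305, 242, 15, 23], 0.73), ([240, 261, 14, 25], 0.73), ([212, 236, 11, 24], 0.62), ([256, 234, 14, 22], 0.51)]
large_disc [([239, 162, 20, 8], 0.25)]
{'time': 0.5, 'joint_pos': array([ 1.01299365e+00,  5.26890822e-02,  1.61296838e+00, -2.79640534e-06,
        1.47596948e+00, -1.18980640e-01]), 'joint_vel': array([-0.00039926,  0.00083047, -0.00244504,  0.00072614, -0.00149968,
        0.00141117]), 'joint_efforts': array([-4.29685360e-04, -3.93216598e+01, -3.70027006e+01, -1.66725426e-04,
        1.37563118e-03,  9.71503113e-06]), 'tool_pos': array([0.26551409, 0.56575405, 0.23126945]), 'tool_rot': array([-4.37733445e-06,  2.17654668e-01,  9.76025842e-01, -1.66310426e-05]), 'contact_force': array([-0.63190181, -0.33538233, -0.01993883]), 'ft_torque': array([-0.06022007,  0.02834278,  0.02647452]), 'grasp_force': 0.0, 'gripper_width': 0.9950421457452013}
```

View pics/top0.png

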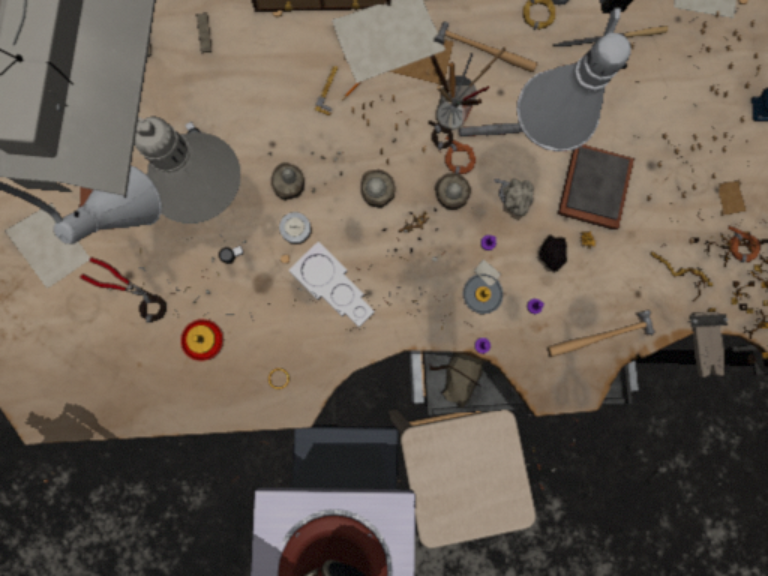

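View pics/side0.png

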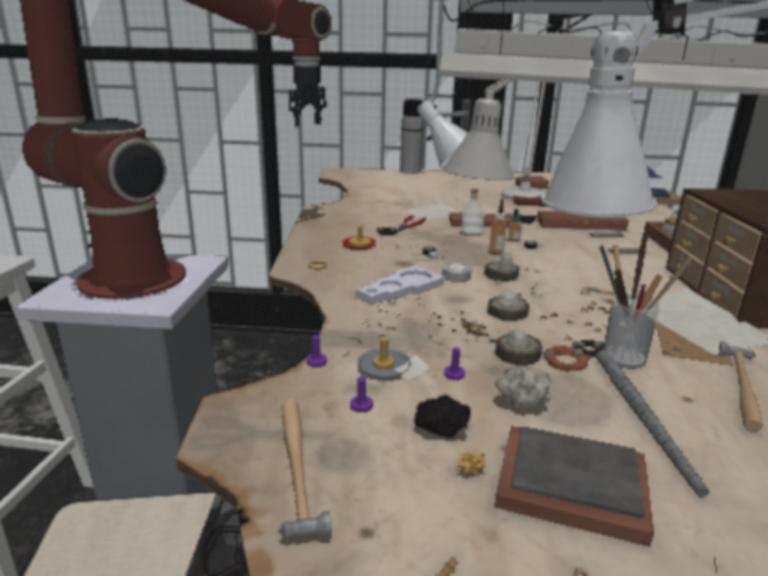

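Candidates, in view pixels of the top picture: yellow disc in the red dish (201,339), wide, so the large disc; yellow disc in the grey dish (483,293), small; purple look-alikes at (489,242), (535,306) and (482,345); brass ring at (279,378). By the description I choose the disc in the red dish. The gauge is at about (333,284), with its smallest pocket at (360,312).

```bash
cat > h.py <<'E'
import numpy as np,cv2
from plant import state,optics,nets
def ray(n,uv):
    i=optics.camera_info(n);d=np.array([(uv[0]-i["cx"])/i["fx"],(uv[1]-i["cy"])/i["fy"]])
    d=d/(1+i["k1"]*(d@d)); R=np.array(i["R"]);return -R.T@i["t"],R.T@np.array([d[0],d[1],1])
def at(n,uv,z):
    c,d=ray(n,uv);return c+d*(z-c[2])/d[2]
def pix(n,X):
    i=optics.camera_info(n);p=np.array(i["R"])@X+i["t"];s=p[:2]/p[2];s=s*(1+i["k1"]*(s@s))
    return np.array([i["cx"]+i["fx"]*s[0],i["cy"]+i["fy"]*s[1]])
def both(o): # midpoint of closest approach between (top uv, side uv)
    (a,d),(b,e)=ray("top",o[0]),ray("side",o[1]);s=np.linalg.lstsq(np.c_[d,-e],b-a,rcond=None)[0]
    return (a+s[0]*d+b+s[1]*e)/2,np.linalg.norm(a+s[0]*d-b-s[1]*e)
E
python3 - <<'E'
from h import *
im=optics.grab_frame("top")
for o,z in(("red_dish",.009),("large_disc",.012),("gauge",.018)):
    r=nets.outline_of("top",o)[0];m=r["pixels"].astype(np.uint8)
    c=max(cv2.findContours(m,0,2)[0],key=cv2.contourArea)
    (u,v),_=cv2.minEnclosingCircle(c);print(o,r["confidence"],u,v,at("top",(u,v),z))
    if o=="gauge":
        box=cv2.boxPoints(cv2.minAreaRect(c));print(np.round([at("top",p,z) for p in box],4)); print(m.sum())
        # pockets: scan yaw/position by mask IoU
        from scipy.optimize import minimize
        def model(x,y,t):
            M=np.zeros((384*4,512*4),np.uint8);R=np.array([[np.cos(t),-np.sin(t)],[np.sin(t),np.cos(t)]])
            for w,y0,y1 in((.044,-.092,-.049),(.064,-.05,.009),(.086,.006,.092)):
              for zz in (.018,):
                q=[pix("top",np.r_[np.array([x,y])+R@[a,b],zz])*4+2 for a,b in((-w/2,y0),(w/2,y0),(w/2,y1),(-w/2,y1))]
                cv2.fillPoly(M,[np.int32(np.round(q))],1)
            return M
        big=cv2.resize(m,None,fx=4,fy=4,interpolation=0)
        def f(p):
            M=model(*p);return -(M&big).sum()/(M|big).sum()
        g=at("top",(u,v),z)[:2]
        best=min((minimize(f,[*g,t],method="Nelder-Mead",options=dict(initial_simplex=np.array([[*g,t],[g[0]+.01,g[1],t],[g[0],g[1]+.01,t],[*g,t+.15]]))) for t in np.arange(-3,3.3,.5)),key=lambda r:r.fun)
        x,y,t=best.x;print("gauge",best.x,best.fun)
        P=[np.array([x-np.sin(t)*b,y+np.cos(t)*b,.018]) for b in(-.072,-.022,.05)];print(np.round(P,4))
c0=(95,150,190,265);k=5
cr=cv2.resize(im[150:260,95:260,::-1],None,fx=4.8,fy=4.8,interpolation=cv2.INTER_CUBIC)
for p in P:
    q=(pix("top",p)-[95,150]+.5)*4.8;cv2.drawMarker(cr,tuple(int(a) for a in q),(0,0,255),0,12)
cv2.imwrite("pics/crop1.png",cr)
E
```

```text
red_dish 0.93 133.56719970703125 226.05137634277344 [0.44534327 0.27763046 0.009     ]
large_disc 0.68 133.40565490722656 225.632080078125 [0.44653252 0.27729962 0.012     ]
gauge 0.7 221.0243377685547 190.60902404785156 [0.55925442 0.01699633 0.018     ]
[[ 0.5911  0.1082  0.018 ]
 [ 0.6536  0.0509  0.018 ]
 [ 0.5268 -0.0817  0.018 ]
 [ 0.4658 -0.0238  0.018 ]]
1347<stdin>:20: RuntimeWarning: overflow encountered in scalar negative
Traceback (most recent call last):
  File "h.py", line 9, in pix
    i=optics.camera_info(n);p=np.array(i["R"])@X+i["t"];s=p[:2]/p[2];s=s*(1+i["k1"]*(s@s))
ValueError: time passes only in moves, steps and waits
```

```bash
sed -i '2a from functools import lru_cache\ninfo=lru_cache(None)(optics.camera_info)' h.py; sed -i 's/i=optics.camera_info(n)/i=info(n)/' h.py
cat > gauge.py <<'E'
from h import *
from scipy.optimize import minimize
def fit(n,m,g,z=.018):
    big=cv2.resize(m.astype(np.uint8),None,fx=4,fy=4,interpolation=0)
    def f(p):
        x,y,t=p;M=np.zeros((1536,2048),np.uint8);c,s=np.cos(t),np.sin(t)
        for w,y0,y1 in((.044,-.092,-.049),(.064,-.05,.009),(.086,.006,.092)):
            q=[np.array([pix(n,np.array([x+c*a-s*b,y+s*a+c*b,zz]))*4+2 for a,b in((-w/2,y0),(w/2,y0),(w/2,y1),(-w/2,y1)) for zz in(0,z)],np.float32)]
            cv2.fillPoly(M,[np.int32(np.round(cv2.convexHull(q[0])))],1)
        return -float((M&big).sum(dtype=int))/float((M|big).sum(dtype=int))
    return min((minimize(f,[*g,t],method="Nelder-Mead",options=dict(maxiter=80,initial_simplex=np.array([[*g,t],[g[0]+.01,g[1],t],[g[0],g[1]+.01,t],[*g,t+.1]]))) for t in(-.65,-.8,-.95)),key=lambda r:r.fun)
E
python3 - <<'E'
from gauge import *
im=optics.grab_frame("top")
m=nets.outline_of("top","gauge")[0]["pixels"]
b=fit("top",m,(.56,.017));x,y,t=b.x;print(b.x,b.fun)
P=[np.array([x-np.sin(t)*b,y+np.cos(t)*b,.018]) for b in(-.072,-.022,.05)];print(np.round(P,4))
cr=cv2.resize(im[150:265,95:260,::-1],None,fx=4.8,fy=4.8,interpolation=cv2.INTER_CUBIC)
for p in P+[np.array([.4465,.2773,.012])]:
    q=(pix("top",p)-[95,150]+.5)*4.8;cv2.drawMarker(cr,tuple(int(a) for a in q),(0,0,255),0,12)
cv2.imwrite("pics/crop1.png",cr)
E
```

```text
[ 0.55810013  0.01283344 -0.76085013] -0.9286291408564503
[[ 0.5085 -0.0393  0.018 ]
 [ 0.5429 -0.0031  0.018 ]
 [ 0.5926  0.049   0.018 ]]
```

View pics/crop1.png

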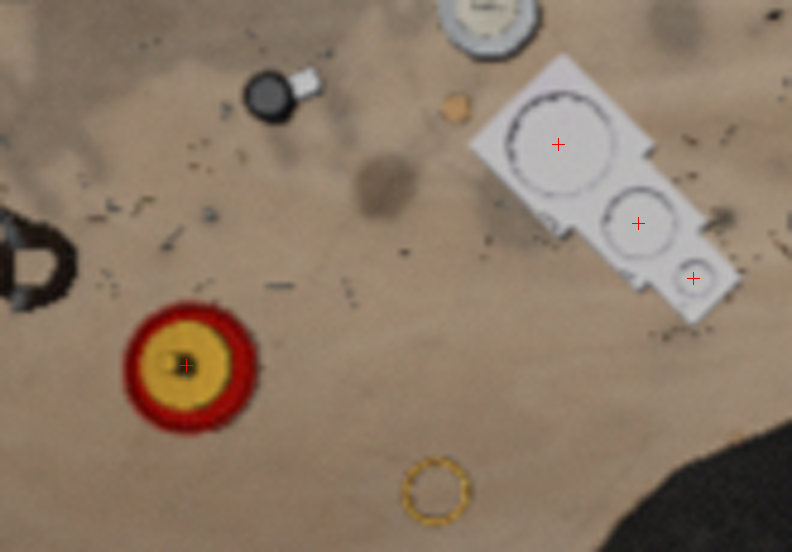

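The crop confirms it: a wide yellow disc with stem stands in the red dish, its centre at crop (186,365). The fitted pocket marks fall on the three gauge pockets at (558,144), (638,223) and (693,278). Approaching now.

```bash
cat > go.py <<'E'
import sys;from h import *
from scipy.spatial.transform import Rotation as Ro
def go(*p):
    s=state();q=np.array(s["tool_rot"]);R=Ro.from_quat(q[[1,2,3,0]])
    print("t",round(float(s["time"]),2),"at",np.round(s["tool_pos"],4),"F",np.round(s["contact_force"],1),"w",round(float(s["gripper_width"]),3),"gf",round(float(s["grasp_force"]),1),"tilt/yaw rv",np.round((R.inv()*Ro.from_quat([.2176547,.9760258,0,0])).as_rotvec()/1.5,4))
    print("rows dx dy dz",np.round(R.inv().apply(np.array(p)-s["tool_pos"])/.8,4))
if __name__=="__main__": go(*map(float,sys.argv[1:]))
E
python3 -m inch '[{"dx":-0.04,"dy":-0.026,"dz":0.015},{"dx":-0.08,"dy":-0.05,"dz":0.03},{"dx":-0.12,"dy":-0.075,"dz":0.05},{"dx":-0.16,"dy":-0.1,"dz":0.06},{"dx":-0.19,"dy":-0.122,"dz":0.075}]' 1
python3 go.py .4465 .2773 .11
```

```text
t 0.8 at [0.2655 0.5658 0.2313] F [-0.8 -0.4 -1.2] w 0.997 gf 0.0 tilt/yaw rv [ 0. -0. -0.]
rows dx dy dz [-0.358  -0.2303  0.1516]validation failed for argument at $[0]...
```

```bash
python3 -m inch '[{"dx":-0.04,"dy":-0.026,"dz":0.015,"rx":0,"ry":0,"rz":0},{"dx":-0.08,"dy":-0.05,"dz":0.03,"rx":0,"ry":0,"rz":0},{"dx":-0.12,"dy":-0.075,"dz":0.05,"rx":0,"ry":0,"rz":0},{"dx":-0.16,"dy":-0.1,"dz":0.06,"rx":0,"ry":0,"rz":0},{"dx":-0.19,"dy":-0.122,"dz":0.075,"rx":0,"ry":0,"rz":0}]' 1
python3 go.py .4465 .2773 .11
```

```text
time: 1.3
tool_pos: [0.3628, 0.4114, 0.1714]
tool_rot: [0.0, 0.218, 0.976, 0.0]
contact_force: [0.3, -0.5, -0.4]
gripper_width: 1.002
grasp_force: 0.0
t 1.3 at [0.3628 0.4114 0.1714] F [ 0.3 -0.5 -0.4] w 1.002 gf 0.0 tilt/yaw rv [ 0.0005  0.0005 -0.0005]
rows dx dy dz [-0.166  -0.1073  0.0767]
```

```bash
python3 -m inch '[{"dx":-0.04,"dy":-0.026,"dz":0.015,"rx":0,"ry":0,"rz":0},{"dx":-0.08,"dy":-0.052,"dz":0.03,"rx":0,"ry":0,"rz":0},{"dx":-0.12,"dy":-0.078,"dz":0.05,"rx":0,"ry":0,"rz":0},{"dx":-0.166,"dy":-0.107,"dz":0.075,"rx":0,"ry":0,"rz":0},{"dx":-0.166,"dy":-0.107,"dz":0.075,"rx":0,"ry":0,"rz":0}]' 1
python3 - <<'E'
from h import *;from go import go
im=optics.grab_frame("side");go(.4465,.2773,.03)
for o in("large_disc","red_dish"):
    print(o,[([round(float(v),1) for v in d["bbox"]],round(d["confidence"],2)) for d in nets.boxes_of("side",o)][:3])
X=np.array([.4465,.2773,.05]);a,b=pix("side",X),pix("side",np.array([.4465,.2773,.012]));print(a,b)
cr=cv2.resize(im[110:200,190:300,::-1],None,fx=6,fy=6,interpolation=cv2.INTER_CUBIC)
for q in(a,b): cv2.drawMarker(cr,tuple(int(v) for v in (q-[190,110]+.5)*6),(255,0,0),0,14)
cv2.imwrite("pics/s1.png",cr)
E
```

```text
time: 1.8
tool_pos: [0.4458, 0.2747, 0.1084]
tool_rot: [-0.002, 0.22, 0.975, -0.002]
contact_force: [-1.1, -0.1, -0.3]
gripper_width: 1.001
grasp_force: 0.0
t 1.85 at [0.4455 0.2768 0.1098] F [ 0.7  0.4 -0.3] w 0.998 gf 0.0 tilt/yaw rv [-0.0015 -0.0014 -0.0028]
rows dx dy dz [-0.0011  0.0013  0.0997]
large_disc []
red_dish [([240.2, 161.6, 18.2, 9.6], 0.38)]
[240.23655739 149.81939228] [240.18482107 159.60469558]
```

View pics/s1.png

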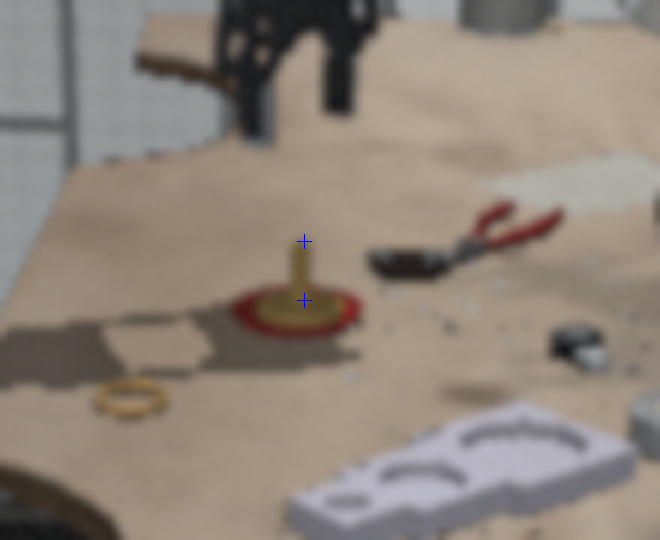

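The gripper is above the stem, which shows at crop (300,245), within a pixel of the prediction, and the fingers straddle it. Descending and gripping.

```bash
python3 -m inch '[{"dx":0,"dy":0,"dz":0.03,"rx":0,"ry":0,"rz":0},{"dx":0,"dy":0,"dz":0.06,"rx":0,"ry":0,"rz":0},{"dx":0,"dy":0,"dz":0.09,"rx":0,"ry":0,"rz":0},{"dx":0,"dy":0,"dz":0.112,"rx":0,"ry":0,"rz":0},{"dx":0,"dy":0,"dz":0.112,"rx":0,"ry":0,"rz":0}]' 1
python3 go.py .4465 .2773 .02
python3 -m inch '[{"dx":0,"dy":0,"dz":0,"rx":0,"ry":0,"rz":0},{"dx":0,"dy":0,"dz":0,"rx":0,"ry":0,"rz":0},{"dx":0,"dy":0,"dz":0,"rx":0,"ry":0,"rz":0},{"dx":0,"dy":0,"dz":0,"rx":0,"ry":0,"rz":0},{"dx":0,"dy":0,"dz":0,"rx":0,"ry":0,"rz":0}]' -1
python3 -m inch '[{"dx":0,"dy":0,"dz":0,"rx":0,"ry":0,"rz":0},{"dx":0,"dy":0,"dz":0,"rx":0,"ry":0,"rz":0},{"dx":0,"dy":0,"dz":0,"rx":0,"ry":0,"rz":0}]' -1
python3 go.py .4465 .2773 .11
```

```text
time: 2.45
tool_pos: [0.4432, 0.2796, 0.0198]
tool_rot: [-0.002, 0.217, 0.976, -0.001]
contact_force: [-1.2, -0.6, 0.6]
gripper_width: 1.001
grasp_force: 0.0
t 2.45 at [0.4432 0.2796 0.0198] F [-1.2 -0.6  0.6] w 1.001 gf 0.0 tilt/yaw rv [-0.002  -0.002   0.0016]
rows dx dy dz [-0.005  -0.0008 -0.0003]
time: 2.95
tool_pos: [0.446, 0.2792, 0.0225]
tool_rot: [0.001, 0.218, 0.976, 0.001]
contact_force: [-1.1, -2.4, 6.1]
gripper_width: 0.143
grasp_force: 10.3
time: 3.25
tool_pos: [0.4462, 0.2792, 0.0226]
tool_rot: [0.0, 0.218, 0.976, 0.0]
contact_force: [-1.5, 1.0, 5.4]
gripper_width: 0.13
grasp_force: 59.1
t 3.25 at [0.4462 0.2792 0.0226] F [-1.5  1.   5.4] w 0.13 gf 59.1 tilt/yaw rv [ 0.0007  0.0005 -0.0001]
rows dx dy dz [-0.0015 -0.0019 -0.1092]
```

```bash
python3 -m inch '[{"dx":0,"dy":0,"dz":-0.025,"rx":0,"ry":0,"rz":0},{"dx":0,"dy":0,"dz":-0.055,"rx":0,"ry":0,"rz":0},{"dx":0,"dy":0,"dz":-0.085,"rx":0,"ry":0,"rz":0},{"dx":0,"dy":0,"dz":-0.1,"rx":0,"ry":0,"rz":0},{"dx":0,"dy":0,"dz":-0.1,"rx":0,"ry":0,"rz":0}]'
python3 go.py .5085 -.0393 .10
```

```text
time: 3.75
tool_pos: [0.4466, 0.2793, 0.1033]
tool_rot: [0.001, 0.218, 0.976, 0.001]
contact_force: [0.3, 0.7, -0.9]
gripper_width: 0.129
grasp_force: 58.8
t 3.75 at [0.4466 0.2793 0.1033] F [ 0.3  0.7 -0.9] w 0.129 gf 58.8 tilt/yaw rv [0.0017 0.0015 0.    ]
rows dx dy dz [-0.2393 -0.3277  0.0038]
```

```bash
python3 -m inch '[{"dx":-0.03,"dy":-0.04,"dz":0,"rx":0,"ry":0,"rz":0},{"dx":-0.06,"dy":-0.08,"dz":0,"rx":0,"ry":0,"rz":0},{"dx":-0.09,"dy":-0.123,"dz":0,"rx":0,"ry":0,"rz":0},{"dx":-0.12,"dy":-0.164,"dz":0,"rx":0,"ry":0,"rz":0},{"dx":-0.15,"dy":-0.205,"dz":0,"rx":0,"ry":0,"rz":0}]'
python3 -m inch '[{"dx":-0.03,"dy":-0.04,"dz":0,"rx":0,"ry":0,"rz":0},{"dx":-0.055,"dy":-0.075,"dz":0,"rx":0,"ry":0,"rz":0},{"dx":-0.075,"dy":-0.105,"dz":0,"rx":0,"ry":0,"rz":0},{"dx":-0.088,"dy":-0.122,"dz":0,"rx":0,"ry":0,"rz":0},{"dx":-0.088,"dy":-0.122,"dz":0,"rx":0,"ry":0,"rz":0}]'
python3 go.py .5085 -.0393 .05
python3 - <<'E'
from h import *;from go import go
s=optics.grab_frame("side");t=optics.grab_frame("top")
cr=np.hstack([cv2.resize(f[v:v+100,u:u+100,::-1],(400,400),interpolation=cv2.INTER_CUBIC) for f,u,v in((s,210,110),(t,180,150))])
cv2.imwrite("pics/c2.png",cr)
go(.5085,-.0393,.05)
for n in("top","side"):
  for d in nets.outline_of(n,"large_disc")[:2]: print(n,np.round(d["bbox"],1),round(d["confidence"],2))
p=state()["tool_pos"]
for n in("top","side"): print(n,pix(n,p-[0,0,.0146]))
E
```

```text
time: 4.25
tool_pos: [0.4832, 0.0779, 0.0996]
tool_rot: [-0.001, 0.218, 0.976, -0.0]
contact_force: [-0.6, 0.5, -0.8]
gripper_width: 0.129
grasp_force: 58.9
time: 4.75
tool_pos: [0.5059, -0.0405, 0.0998]
tool_rot: [-0.001, 0.219, 0.976, -0.0]
contact_force: [-0.3, -0.1, -1.8]
gripper_width: 0.127
grasp_force: 58.9
t 4.75 at [ 0.5059 -0.0405  0.0998] F [-0.3 -0.1 -1.8] w 0.127 gf 58.9 tilt/yaw rv [-0.0007 -0.0018 -0.0021]
rows dx dy dz [-0.0025  0.0028  0.0622]
t 4.85 at [ 0.5057 -0.0385  0.1   ] F [-0.6 -0.6 -2.1] w 0.125 gf 59.0 tilt/yaw rv [-0.0001 -0.002  -0.0006]
rows dx dy dz [-0.0038  0.0006  0.0625]
side [245.2 170.6  19.5   7.1] 0.58
top [238.44102155 206.62229866]
side [247.70983518 170.79271772]
```

View pics/c2.png

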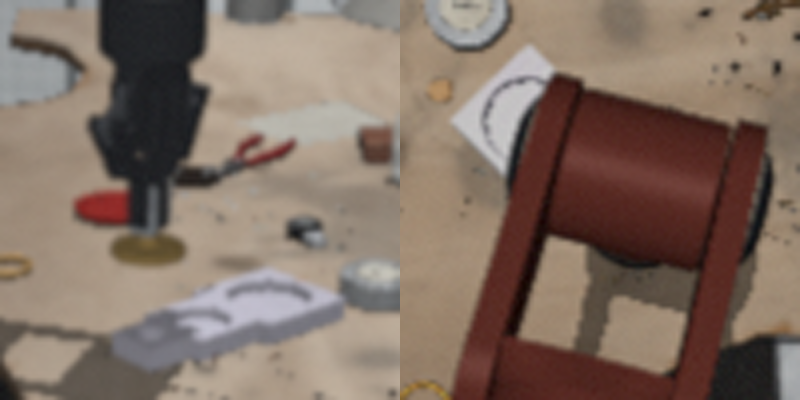

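The disc hangs upright under the fingers in the side crop at (148,249), above the gauge. The top view is blocked by the arm. I'll check the gauge in the side view, then lower.

```bash
python3 -m inch '[{"dx":-0.004,"dy":0,"dz":0.02,"rx":0,"ry":0,"rz":0},{"dx":-0.004,"dy":0,"dz":0.045,"rx":0,"ry":0,"rz":0},{"dx":-0.004,"dy":0,"dz":0.06,"rx":0,"ry":0,"rz":0},{"dx":-0.004,"dy":0,"dz":0.069,"rx":0,"ry":0,"rz":0},{"dx":-0.004,"dy":0,"dz":0.069,"rx":0,"ry":0,"rz":0}]'
python3 - <<'E'
from gauge import *;from go import go
optics.grab_frame("side");go(.5085,-.0393,.037)
r=nets.outline_of("side","gauge")[0];b=fit("side",r["pixels"],(.558,.013));print(b.x,b.fun,r["confidence"])
E
```

```text
time: 5.45
tool_pos: [0.5086, -0.0395, 0.0453]
tool_rot: [-0.001, 0.217, 0.976, 0.0]
contact_force: [-0.3, -0.0, -1.1]
gripper_width: 0.127
grasp_force: 58.9
t 5.5 at [ 0.5094 -0.0398  0.0462] F [-0.3 -0.3 -1.1] w 0.131 gf 58.9 tilt/yaw rv [-0.0001 -0.0005  0.0004]
rows dx dy dz [0.0012 0.     0.0116]
[ 0.55632494  0.01474162 -0.73954095] -0.8606634386066344 0.74
```

```bash
python3 -m inch '[{"dx":0,"dy":0,"dz":0.004,"rx":0,"ry":0,"rz":0},{"dx":0,"dy":0,"dz":0.007,"rx":0,"ry":0,"rz":0},{"dx":0,"dy":0,"dz":0.009,"rx":0,"ry":0,"rz":0},{"dx":0,"dy":0,"dz":0.01,"rx":0,"ry":0,"rz":0},{"dx":0,"dy":0,"dz":0.01,"rx":0,"ry":0,"rz":0}]'
python3 go.py .5085 -.0393 .037
```

```text
time: 6.05
tool_pos: [0.5095, -0.0402, 0.0384]
tool_rot: [-0.0, 0.218, 0.976, 0.0]
contact_force: [0.8, 1.1, -1.3]
gripper_width: 0.127
grasp_force: 58.9
t 6.05 at [ 0.5095 -0.0402  0.0384] F [ 0.8  1.1 -1.3] w 0.127 gf 58.9 tilt/yaw rv [-0.     -0.0001 -0.    ]
rows dx dy dz [0.0016 0.0004 0.0017]
```

```bash
python3 -m inch '[{"dx":0,"dy":0,"dz":0.002,"rx":0,"ry":0,"rz":0},{"dx":0,"dy":0,"dz":0.003,"rx":0,"ry":0,"rz":0},{"dx":0,"dy":0,"dz":0.004,"rx":0,"ry":0,"rz":0},{"dx":0,"dy":0,"dz":0.004,"rx":0,"ry":0,"rz":0}]'
python3 go.py .5085 -.0393 .037
```

```text
time: 6.45
tool_pos: [0.5098, -0.0402, 0.0366]
tool_rot: [-0.0, 0.218, 0.976, -0.0]
contact_force: [-4.8, 0.6, 8.5]
gripper_width: 0.128
grasp_force: 60.1
t 6.45 at [ 0.5098 -0.0402  0.0366] F [-4.8  0.6  8.5] w 0.128 gf 60.1 tilt/yaw rv [-0.0002 -0.0004  0.0001]
rows dx dy dz [ 0.0019  0.0003 -0.0005]
```

Contact at 8.5 N on the smallest pocket, and it did not drop in. Holding, then on to the middle pocket.

```bash
python3 -m inch '[{"dx":0,"dy":0,"dz":0,"rx":0,"ry":0,"rz":0},{"dx":0,"dy":0,"dz":0,"rx":0,"ry":0,"rz":0},{"dx":0,"dy":0,"dz":-0.02,"rx":0,"ry":0,"rz":0},{"dx":0,"dy":0,"dz":-0.025,"rx":0,"ry":0,"rz":0}]'
python3 -m inch '[{"dx":-0.007,"dy":0.025,"dz":0,"rx":0,"ry":0,"rz":0},{"dx":-0.014,"dy":0.048,"dz":0,"rx":0,"ry":0,"rz":0},{"dx":-0.018,"dy":0.06,"dz":0,"rx":0,"ry":0,"rz":0},{"dx":-0.018,"dy":0.06,"dz":0,"rx":0,"ry":0,"rz":0}]'
python3 go.py .5429 -.0031 .0375
```

```text
time: 6.85
tool_pos: [0.5107, -0.0404, 0.0567]
tool_rot: [0.001, 0.218, 0.976, 0.0]
contact_force: [0.8, 0.2, -0.9]
gripper_width: 0.132
grasp_force: 59.0
time: 7.25
tool_pos: [0.5436, -0.0022, 0.0552]
tool_rot: [0.0, 0.217, 0.976, -0.0]
contact_force: [-0.2, 0.8, -1.6]
gripper_width: 0.129
grasp_force: 59.0
t 7.25 at [ 0.5436 -0.0022  0.0552] F [-0.2  0.8 -1.6] w 0.129 gf 59.0 tilt/yaw rv [-0.      0.0001  0.001 ]
rows dx dy dz [ 0.0003 -0.0014  0.0221]
```

```bash
python3 -m inch '[{"dx":0,"dy":-0.001,"dz":0.012,"rx":0,"ry":0,"rz":0},{"dx":0,"dy":-0.001,"dz":0.018,"rx":0,"ry":0,"rz":0},{"dx":0,"dy":-0.001,"dz":0.021,"rx":0,"ry":0,"rz":0},{"dx":0,"dy":-0.001,"dz":0.024,"rx":0,"ry":0,"rz":0},{"dx":0,"dy":-0.001,"dz":0.025,"rx":0,"ry":0,"rz":0}]'
python3 -m inch '[{"dx":0,"dy":0,"dz":0,"rx":0,"ry":0,"rz":0},{"dx":0,"dy":0,"dz":0,"rx":0,"ry":0,"rz":0}]'
python3 go.py .5429 -.0031 .0375
```

```text
time: 7.75
tool_pos: [0.5418, -0.0039, 0.0366]
tool_rot: [-0.002, 0.218, 0.976, -0.0]
contact_force: [-10.8, 0.7, 14.5]
gripper_width: 0.133
grasp_force: 60.8
time: 7.95
tool_pos: [0.5422, -0.0039, 0.0366]
tool_rot: [-0.001, 0.218, 0.976, -0.0]
contact_force: [-6.7, 0.4, 8.1]
gripper_width: 0.133
grasp_force: 60.2
t 7.95 at [ 0.5422 -0.0039  0.0366] F [-6.7  0.4  8.1] w 0.133 gf 60.2 tilt/yaw rv [-0.0006 -0.0011 -0.0002]
rows dx dy dz [-0.0003  0.0012 -0.0012]
```

The middle pocket blocks it too (8 N). Next, the largest pocket.

```bash
python3 -m inch '[{"dx":0,"dy":0,"dz":-0.015,"rx":0,"ry":0,"rz":0},{"dx":0,"dy":0,"dz":-0.025,"rx":0,"ry":0,"rz":0},{"dx":0,"dy":0,"dz":-0.025,"rx":0,"ry":0,"rz":0}]'
python3 -m inch '[{"dx":-0.007,"dy":0.025,"dz":0,"rx":0,"ry":0,"rz":0},{"dx":-0.015,"dy":0.05,"dz":0,"rx":0,"ry":0,"rz":0},{"dx":-0.024,"dy":0.075,"dz":0,"rx":0,"ry":0,"rz":0},{"dx":-0.028,"dy":0.087,"dz":0,"rx":0,"ry":0,"rz":0},{"dx":-0.028,"dy":0.087,"dz":0,"rx":0,"ry":0,"rz":0}]'
python3 go.py .592 .05 .0375
python3 - <<'E'
from h import *
s=optics.grab_frame("side");p=state()["tool_pos"]
cr=cv2.resize(s[130:215,210:320,::-1],None,fx=6,fy=6,interpolation=cv2.INTER_CUBIC)
for X,c in((p-[0,0,.0186],(255,0,0)),(np.array([.592,.05,.018]),(0,0,255))):
    q=pix("side",X);print(q);cv2.drawMarker(cr,tuple(int(v) for v in (q-[210,130]+.5)*6),c,0,14)
cv2.imwrite("pics/c3.png",cr)
E
```

```text
time: 8.25
tool_pos: [0.5442, -0.0039, 0.0573]
tool_rot: [0.002, 0.218, 0.976, 0.0]
contact_force: [-0.0, 0.3, -1.5]
gripper_width: 0.126
grasp_force: 59.1
time: 8.75
tool_pos: [0.5931, 0.0506, 0.0553]
tool_rot: [0.0, 0.217, 0.976, -0.0]
contact_force: [0.1, -0.6, -1.7]
gripper_width: 0.132
grasp_force: 59.0
t 8.75 at [0.5931 0.0506 0.0553] F [ 0.1 -0.6 -1.7] w 0.132 gf 59.0 tilt/yaw rv [-0.      0.0001  0.0009]
rows dx dy dz [ 0.0009 -0.0012  0.0222]
[277.78549514 177.33461902]
[277.40683248 182.77968417]
```

View pics/c3.png

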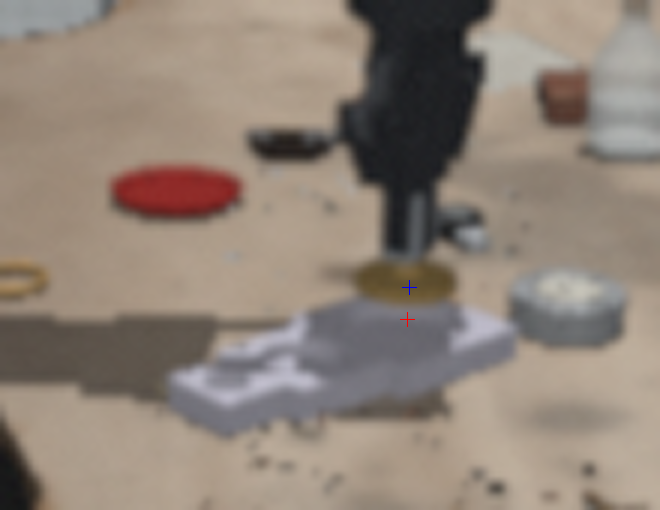

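The disc sits over the large pocket in the crop: disc mark (409,288), pocket mark (407,320). Lowering.

```bash
python3 -m inch '[{"dx":0.001,"dy":-0.001,"dz":0.012,"rx":0,"ry":0,"rz":0},{"dx":0.001,"dy":-0.001,"dz":0.018,"rx":0,"ry":0,"rz":0},{"dx":0.001,"dy":-0.001,"dz":0.022,"rx":0,"ry":0,"rz":0},{"dx":0.001,"dy":-0.001,"dz":0.026,"rx":0,"ry":0,"rz":0},{"dx":0.001,"dy":-0.001,"dz":0.028,"rx":0,"ry":0,"rz":0}]'
python3 go.py .592 .05 .027
```

```text
time: 9.3
tool_pos: [0.5912, 0.0494, 0.0324]
tool_rot: [-0.0, 0.218, 0.976, -0.0]
contact_force: [-0.0, 0.3, -1.6]
gripper_width: 0.126
grasp_force: 59.0
t 9.3 at [0.5912 0.0494 0.0324] F [-0.   0.3 -1.6] w 0.126 gf 59.0 tilt/yaw rv [-0.0002 -0.0004 -0.0002]
rows dx dy dz [-0.0006  0.0011  0.0068]
```

It is in the pocket (below the contact height, no force). Down to the floor.

```bash
python3 -m inch '[{"dx":0,"dy":0,"dz":0.003,"rx":0,"ry":0,"rz":0},{"dx":0,"dy":0,"dz":0.005,"rx":0,"ry":0,"rz":0},{"dx":0,"dy":0,"dz":0.006,"rx":0,"ry":0,"rz":0},{"dx":0,"dy":0,"dz":0.007,"rx":0,"ry":0,"rz":0},{"dx":0,"dy":0,"dz":0.007,"rx":0,"ry":0,"rz":0}]'
python3 go.py .592 .05 .027
```

```text
time: 9.8
tool_pos: [0.5915, 0.0496, 0.0273]
tool_rot: [0.0, 0.218, 0.976, -0.0]
contact_force: [-0.3, -0.7, -0.2]
gripper_width: 0.13
grasp_force: 59.0
t 9.8 at [0.5915 0.0496 0.0273] F [-0.3 -0.7 -0.2] w 0.13 gf 59.0 tilt/yaw rv [-0.      0.      0.0001]
rows dx dy dz [-0.0003  0.0007  0.0004]
```

```bash
python3 -m inch '[{"dx":0,"dy":0,"dz":0.001,"rx":0,"ry":0,"rz":0},{"dx":0,"dy":0,"dz":0.001,"rx":0,"ry":0,"rz":0}]'
python3 -m inch '[{"dx":0,"dy":0,"dz":0,"rx":0,"ry":0,"rz":0},{"dx":0,"dy":0,"dz":0,"rx":0,"ry":0,"rz":0},{"dx":0,"dy":0,"dz":0,"rx":0,"ry":0,"rz":0},{"dx":0,"dy":0,"dz":0,"rx":0,"ry":0,"rz":0},{"dx":0,"dy":0,"dz":0,"rx":0,"ry":0,"rz":0}]' 1
python3 -m inch '[{"dx":0,"dy":0,"dz":0,"rx":0,"ry":0,"rz":0},{"dx":0,"dy":0,"dz":-0.02,"rx":0,"ry":0,"rz":0},{"dx":0,"dy":0,"dz":-0.05,"rx":0,"ry":0,"rz":0},{"dx":0,"dy":0,"dz":-0.09,"rx":0,"ry":0,"rz":0},{"dx":0,"dy":0,"dz":-0.12,"rx":0,"ry":0,"rz":0}]'
python3 go.py .45 -.1 .12
```

```text
time: 10.0
tool_pos: [0.5917, 0.0496, 0.0267]
tool_rot: [0.0, 0.218, 0.976, 0.0]
contact_force: [-0.2, 0.1, -0.4]
gripper_width: 0.128
grasp_force: 59.2
time: 10.5
tool_pos: [0.5916, 0.0496, 0.0266]
tool_rot: [0.0, 0.218, 0.976, 0.0]
contact_force: [0.7, 0.6, 0.3]
gripper_width: 0.962
grasp_force: 0.0
time: 11.0
tool_pos: [0.5923, 0.0496, 0.1258]
tool_rot: [0.001, 0.218, 0.976, 0.0]
contact_force: [0.6, 0.0, 1.0]
gripper_width: 1.002
grasp_force: 0.0
t 11.0 at [0.5923 0.0496 0.1258] F [0.6 0.  1. ] w 1.002 gf 0.0 tilt/yaw rv [0.0007 0.0017 0.0001]
rows dx dy dz [ 0.0817 -0.2449  0.0068]
```

```bash
python3 -m inch '[{"dx":0,"dy":0,"dz":0,"rx":0,"ry":0,"rz":0},{"dx":0,"dy":0,"dz":0,"rx":0,"ry":0,"rz":0},{"dx":0,"dy":0,"dz":0,"rx":0,"ry":0,"rz":0}]'
python3 - <<'E'
from h import *
s=optics.grab_frame("side")
cv2.imwrite("pics/c4.png",cv2.resize(s[130:270,200:330,::-1],None,fx=4.2,fy=4.2,interpolation=cv2.INTER_CUBIC))
for X in([.592,.05,.016],[.592,.05,.054]): print((pix("side",np.array(X))-[200,130]+.5)*4.2)
E
```

```text
time: 11.3
tool_pos: [0.5906, 0.0496, 0.1213]
tool_rot: [-0.001, 0.218, 0.976, -0.0]
contact_force: [-0.3, -0.3, -0.7]
gripper_width: 1.001
grasp_force: 0.0
[327.09413884 226.24080928]
[329.29627106 178.83149683]
```

View pics/c4.png

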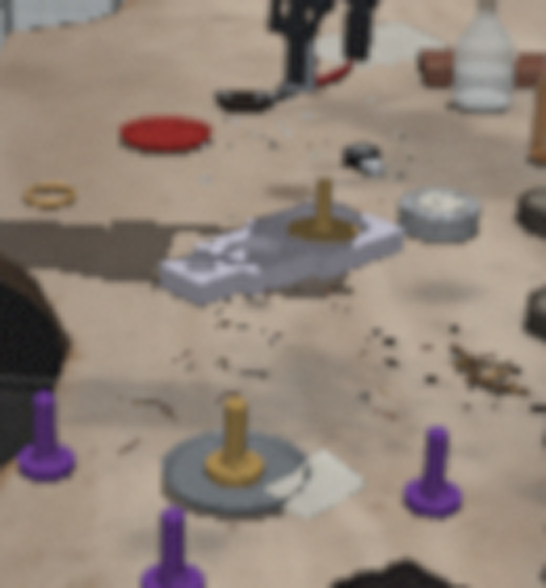

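The large disc lies flat in the large pocket, stem upright at crop (324,200). The small disc stands untouched in the grey dish at (235,440), and the gripper is clear.

```bash
python3 -c "
from plant import ticket
print(ticket.job_done())"
```

```text
the job is handed in; nothing more can be done
None
```

I handed the job in at about 11.4 s: the 55 mm disc from the red dish was tried on the smallest and middle pockets, then left flat and stem up in the 66 mm pocket, with the small disc untouched in the grey dish; the hand-in returned no verdict.

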